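# Show the ultrasound probe's lens to the desk camera

## Robot

A 6-joint arm with a two-finger parallel gripper is mounted at the origin on the work surface. World frame = base frame: x ahead of the robot, y to its left, z up, the work surface at z = 0. Lengths are in m, angles in rad, forces in N, time in s.
With the tool pointing down it reaches from about 0.4 to 0.825 m from the base axis. Payload 7 kg.
Tool frame: the origin (TCP) lies midway between the tips of the shut fingers; the grasp point (between the pads) lies 19 mm behind it (env.tcp_to_grasp is the distance from the TCP to the grasp point, in m); z points along the fingers, y is the line along which they close (so a half turn about z gives the same grasp; the last joint's range is limited). The gripper opens to 88 mm and grips with 3 to 60 N. Pads are 19 mm wide; open, the fingers measure 130 mm over their backs; the gripper's body (78 mm by 193 mm) begins 47 mm behind the grasp point.
Start: joints at [-0.831, 0.359, 0.012, 0, -1.224, -0.288], TCP at [0.295, -0.607, 0.195] pointing down, gripper open.
Joint ranges: [-3.07, 3.07], [-1.43, 2.12], [-1.02, 1.25], [-3.03, 1.67], [-3.05, -0], [-3.03, 3.03]. Speed limits (rad/s): [2.39, 2.39, 3.01, 3.14, 3.14, 3.14].

## Interface

Orientations are given as a unit quaternion [x, y, z, w].
In Python, from bench import telemetry, optics, order, env gives the robot as it stands.
- The arm moves only by the shell command python3 -m inch 'ROWS'. ROWS is JSON, a list that holds one entry, the list of rows, each a list of 5 numbers: the finger opening in mm, from 0 to 87.6, then the shift along the tool's x, y, z in units of 25 mm (1.0 is 25 mm), then the turn about the tool's z in units of 6 degrees (1.0 is 6 degrees). A call has 1 to 20 rows; each row shifts and turns the commanded pose from where the row before left it, along the tool's axes as they then stand; what a row does not reach is not made up. A row lasts 1/10 s, in which the tool goes at most 50 mm and 8.59 degrees, less where a joint would pass 70% of its speed; a pose out of reach is approached as far as the arm can. A call is refused whole if a number of a shift passes 1 or a number of a turn 1, either way. A call with a gripper value outside its range is refused whole. The fingers move at their own pace and stop on an object; the grip force is fixed at half the most. Time passes only in rows, so rows that do not move let the fingers close. It gives the time, the measured TCP pose, the force, the opening and the grip force at its end, in the units of the state.
- telemetry.get_obs(): the state, without advancing time (a new reading comes with each control period).
- optics.get_image(name): name is "scene" or "side" or "wrist"; returns a dict with "pixels" (400x640x3 uint8, red, green, blue), "mtx" (3x3 intrinsics, pixels), "dist_coeffs" ([k1, k2, p1, p2, k3] as OpenCV has them; the pictures are not rectified), "world_to_cam" (4x4, takes a point from world to camera coordinates). Camera axes: x right, y down, z forward; pixel columns grow to the right and rows downward; lengths in m; the calibration is good to about 2 mm. A picture is of the moment at which its call begins. There is no depth.
- order.job_done(): hands the job in; it is judged then, once.
The state is a dict: "clock": time; "q": joint angles; "joint_vel": joint speeds; "joint_torque": joint torques, N m; "tcp_pos": TCP position; "tool_rot": TCP orientation; "contact_force": force on the tool from outside, world axes, zero at the start; "wrist_torque": the same for the moment, N m; "finger_gap": opening from 0.0 (shut) to 1.0 (fully open); "grasp_force": force on a finger pad.
Only numpy, scipy, OpenCV 4.12 (cv2) and the standard library are available. Lean on these libraries where they do the work, as an engineer would, in place of code of your own. Each camera call takes 0.05 s, during which the arm holds its last target. There are 200 camera calls.

## Task

Before the clinic opens a colleague on the video link wants to check the lens of the curved ultrasound probe, the one whose head fans out to a wide, rounded front: switch on the camera's ring light with the toggle switch on its power unit, then take that probe out of its charging dock and hold it up in front of the desk camera. The lens should look straight back into the camera, about 10 cm from the glass and in the middle of its view, tilted and turned to match the camera and not rolled over to one side. Finish while still holding it there, steady; touch neither the probe's lens nor the camera, and leave the other probe and everything else on the desk where it is.

Things in the scene. Friction and masses are not known exactly. Their poses are not given: they have to be found in the camera images.
- curved_probe: wireless curved-array probe to present, white, 0.2-0.35 kg, flat on its dock. Origin: on its underside (34 mm above the desk), below its centre of mass; x along the handle to the lens, y left, z up. Handle 38 mm wide (y), 28 mm thick (z), parallel sides, x = -85 to +18 mm; grip it across at the origin. Head fans out to 66 mm wide at x = 62 mm; lens front at x = 78.5 mm
- curved_lens: grey rubber lens forming the front of the curved probe's head, fixed to it, 61 mm wide, 20 mm thick, bowed forward (radius 45 mm). Origin: middle of its front, at x = 78.5, y = 0, z = 14 mm of the probe; same axes as the probe, so x points straight out of the lens
- curved_dock: grey charging dock, fixed, 172 x 92 mm; origin on the desk below the probe's origin, same axes. Base plate 16 mm high; probe's tail lies between cheeks 54 mm high, before an end wall 58 mm high (x = -97 to -50 mm, 2.5 mm play), head on a 34 mm rest (x = 42 to 58 mm); between them fingers have room. Probe lifts straight up. An equal dock holds the slim probe; either may be the left one
- linear_probe: the other wireless probe, to be left alone: same handle, but a slim, straight head 40 mm wide with a flat lens, in an equal dock; origin and axes as on the curved probe, front at x = 70 mm
- camera_glass (a point): centre of the camera's front glass, 250 to 267 mm above the desk, amid the ring light (86 mm across) on the tilting camera head. The camera looks along this frame's -x, 11 to 26 degrees below level, roughly towards the robot; z is up, tilted with the camera. A probe presented as asked has its x, y, z axes parallel to these, its lens at x = -100 mm, y = z = 0 in this frame
- camera_stand: camera's stand, fixed: base plate 160 x 140 mm, 18 mm high, origin on the desk below the camera's front, 60 mm before the base's centre, front at -x; column 318 mm high at x = 115 mm; camera head in a yoke at x = 60 mm, 280 mm up, highest point about 330 mm
- lamp_switch (a joint): ring light's toggle switch: 0 = off (lever leans 24 degrees to the unit's front, -x of lamp_unit), 0.84 rad = on (leans 24 degrees to +x). It snaps over its middle (0.42) by itself and stays at either end; 2 to 3 N at the tip overcome it
- switch_tip (a point): tip of the toggle lever, a round steel bat 7 to 10 mm thick; tip 41 mm from its pivot, which is at x = -15 mm, y = 0, 70 mm above the desk in the frame of lamp_unit
- lamp_unit: ring light's power unit, a grey box 150 (x) x 110 (y) mm, fixed, top 65 mm above the desk; origin on the desk under its centre; front, with a round dimmer knob and a pilot lamp, at -x. Only the toggle stands up from its top
- gel_bottle: clear gel bottle, 62 mm across, 185 mm tall; origin under its centre; to be left alone
- jar: small specimen jar with a white screw cap, 49 mm across, 60 mm tall, between the power unit and a dock; origin under its centre; to be left alone
- wipes_tub: white tub of wipes, 94 mm across, 144 mm tall; origin under its centre; to be left alone
- mouse: dark computer mouse, 100 x 62 x 32 mm, on its mat; origin under its centre; to be left alone
Mind the look-alikes: they are no part of the job. What is shaped like the curved_probe but orange is not meant.

How it is judged:
On the way, in this order (a step that is already met when the one before it is completed fails the run):
1. the ring light's toggle switch is on (value of joint lamp_switch above 0.7 rad), for 0.2 s.
2. the curved probe is lifted out of its dock in the fingers (height (world z) of curved_probe above 0.08 m and contact force between the fingers and curved_probe above 1 N and contact force between curved_probe and curved_dock below 0.2 N), for 0.2 s.
At the end, for the whole second after the job is handed in: Switch on (over 0.7 rad); curved probe held still in the fingers, clear of dock and camera; lens middle 65 to 135 mm before the glass, within 20 mm of the camera axis in y and z, over 120 mm up, pointing into the camera within 0.2 rad, top face within 0.2 rad of the camera's top (value of joint lamp_switch above 0.7 rad and x of curved_lens in the frame of camera_glass between -0.135 and -0.065 m and y of curved_lens in the frame of camera_glass between -0.02 and 0.02 m and z of curved_lens in the frame of camera_glass between -0.02 and 0.02 m and x of curved_probe in the frame of camera_glass below -0.13 m and angle between the x axis of curved_lens and the x axis of camera_glass, either way round below 0.2 rad and angle between the z axis of curved_lens and the z axis of camera_glass, either way round below 0.2 rad and height (world z) of curved_lens above 0.12 m and contact force between the fingers and curved_probe above 1 N and contact force between curved_probe and curved_dock below 0.2 N and contact force between curved_probe and camera_stand below 0.2 N and linear speed of curved_probe below 0.03 m/s); the arm keeps its last pose, push and grip.
It fails at once if the curved probe's lens is touched (contact force between curved_lens and anything else above 1 N).
It fails at once if the camera is knocked (contact force between camera_stand and anything else above 3 N).
It fails at once if the slim probe is moved by more than 15 mm (distance of linear_probe from where it was at the start of the episode above 0.015 m).
It fails at once if the gel bottle, jar, tub of wipes or mouse is moved by more than 25 mm (distance of any of gel_bottle, jar, wipes_tub, mouse from where it was at the start of the episode above 0.025 m).
It also fails if it takes over 48 s, if anything falls off the work surface, if the arm or the gripper's body presses on something with over 40 N, if the wrist force passes 120 N, or if a joint passes its speed limit or range.

## Working session

There is one attempt and no reset: what is moved stays moved. The work goes in short steps, Python scripts to look and compute and a shell command to move; the robot and the scene stay as the last step left them, time stands still between calls to the robot, and variables do not carry over. Pictures are saved under pics/ and viewed, at most 10 in all, crops included, and the job is handed in when it is done.

```bash
ls; mkdir -p pics; python3 - <<'E'
from bench import telemetry, optics, env
import cv2
print(telemetry.get_obs(), env.tcp_to_grasp)
for n in ("scene","side"):
    d=optics.get_image(n); cv2.imwrite(f"pics/{n}0.png",d["pixels"][:,:,::-1]); print(n,d["mtx"],d["dist_coeffs"],d["world_to_cam"])
E
```

```text
pics
{'clock': 0.0, 'q': array([-8.30902278e-01,  3.59365334e-01,  1.10725159e-02, -3.74265989e-04,
       -1.22411059e+00, -2.88091714e-01]), 'joint_vel': array([ 0.00018539, -0.0013175 ,  0.00036921, -0.00056437,  0.00048148,
        0.00081882]), 'joint_torque': array([ 3.30801277e-04, -5.82726073e+01,  2.93056262e+01,  6.99755609e+00,
        6.77667311e-03, -1.99087417e-04]), 'tcp_pos': array([ 0.29443342, -0.60679435,  0.19393827]), 'tool_rot': array([-2.23922541e-01,  9.74606597e-01,  7.86220320e-04, -2.41853746e-04]), 'contact_force': array([0.64384846, 0.1519156 , 0.75444498]), 'wrist_torque': array([-0.00111356,  0.00687344, -0.02952019]), 'grasp_force': 0.0, 'finger_gap': 1.0014888555990942} 0.0188
scene [[439.20585484   0.         312.11434337]
 [  0.         439.20585484 197.75832675]
 [  0.           0.           1.        ]] [-0.10589827  0.          0.          0.          0.        ] [[-0.36536387  0.9308471  -0.00573752  0.20881809]
 [ 0.72791689  0.28185969 -0.62505369 -0.27507757]
 [-0.58021224 -0.23254848 -0.78056067  1.9174456 ]
 [ 0.          0.          0.          1.        ]]
side [[378.87128051   0.         318.93652446]
 [  0.         378.87128051 203.47224545]
 [  0.           0.           1.        ]] [0.00313621 0.         0.         0.         0.        ] [[-0.95844028 -0.28431492 -0.02360632  0.5436958 ]
 [-0.1471955   0.56368669 -0.81276737  0.24289338]
 [ 0.24438846 -0.77551424 -0.5821099   1.04171464]
 [ 0.          0.          0.          1.        ]]
```

View pics/scene0.png

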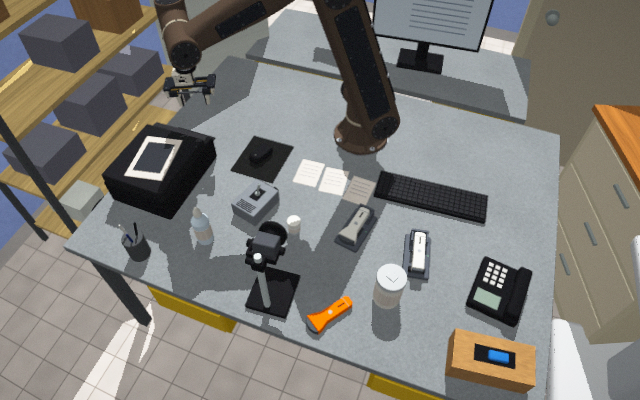

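View pics/side0.png

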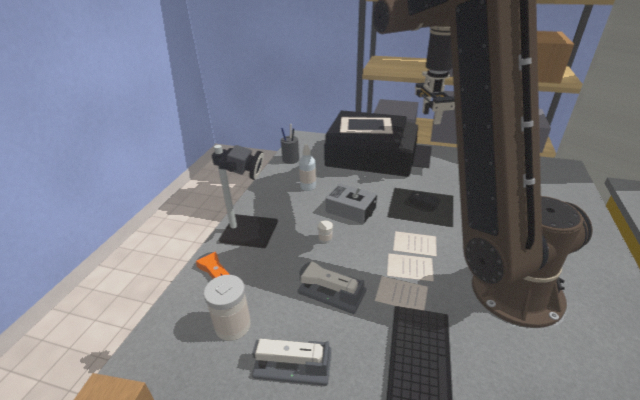

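The scene view shows the power unit at (256,202), camera at (268,245), two docks at (355,227) and (418,252), and the orange decoy at (330,314). I'll enlarge these for precision.

```bash
cat > h.py <<'E'
import numpy as np, cv2
from bench import telemetry, optics
from scipy.spatial.transform import Rotation as R
def ray(d,uv):
    n=cv2.undistortPoints(np.array([[uv]],float),d["mtx"],d["dist_coeffs"])[0,0]
    T=d["world_to_cam"]; Rm=T[:3,:3]; c=-Rm.T@T[:3,3]
    v=Rm.T@np.array([n[0],n[1],1]); return c,v/np.linalg.norm(v)
def plane(d,uv,z):
    c,v=ray(d,uv); return c+v*(z-c[2])/v[2]
def tri(rs):
    A=sum(np.eye(3)-np.outer(v,v) for c,v in rs); b=sum((np.eye(3)-np.outer(v,v))@c for c,v in rs)
    p=np.linalg.solve(A,b); return p,[np.linalg.norm(np.cross(p-c,v)) for c,v in rs]
def proj(d,P):
    T=d["world_to_cam"]; return cv2.projectPoints(np.atleast_2d(np.array(P,float)),cv2.Rodrigues(T[:3,:3])[0],T[:3,3],d["mtx"],d["dist_coeffs"])[0][:,0]
def crop(d,x,y,w,h,s):
    im=cv2.resize(d["pixels"][y:y+h,x:x+w,::-1],None,fx=s,fy=s,interpolation=cv2.INTER_CUBIC)
    for k in range(0,w,20): cv2.line(im,(k*s,0),(k*s,5),(0,0,255),1); cv2.putText(im,str(x+k),(k*s,14),0,.35,(0,0,255))
    for k in range(0,h,20): cv2.line(im,(0,k*s),(5,k*s),(0,0,255),1); cv2.putText(im,str(y+k),(6,k*s+4),0,.35,(0,0,255))
    return im
E
python3 - <<'E'
from h import *
d=optics.get_image("scene"); cv2.imwrite("pics/sc1.png",crop(d,225,175,220,145,3)[:, :800])
d=optics.get_image("side"); cv2.imwrite("pics/si1.png",crop(d,200,140,190,250,3)[:600] if 0 else crop(d,205,140,180,195,3))
E
```

```text
(no output)
```

View pics/sc1.png

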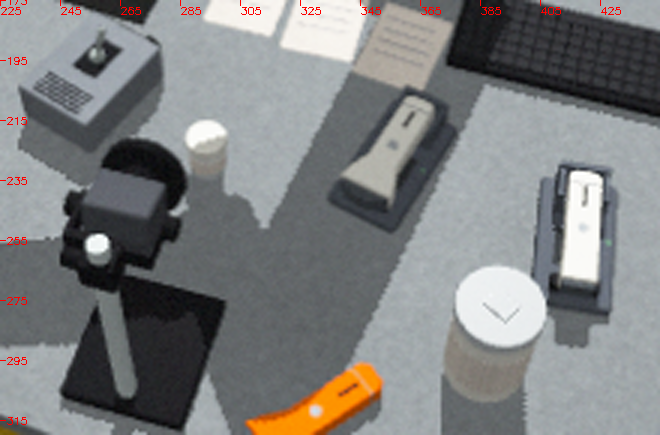

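View pics/si1.png

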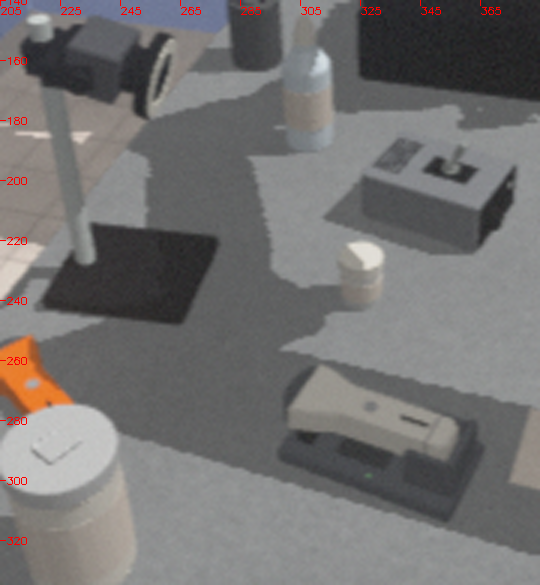

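The curved probe is the left, shaded dock (probe head fanning toward the scene camera). I'll fit the known models to the pixels read off.

```bash
cat > fit.py <<'E'
from h import *
from scipy.optimize import least_squares
S=optics.get_image("scene"); D=optics.get_image("side")
s=lambda x,y:(S,(225+x/3,175+y/3)); e=lambda x,y:(D,(205+x/3,140+y/3))
def fit(obs,x0):
    def f(p):
        r=R.from_euler('z',p[2]); return np.concatenate([(proj(d,r.apply(m)+[p[0],p[1],0])-uv).ravel() for m,(d,uv) in obs])
    o=least_squares(f,x0,loss='soft_l1'); print(np.round(o.x,4), np.round(o.fun.reshape(-1,2),1).tolist()); return o.x
for y0 in (0,np.pi/2,np.pi,-np.pi/2):   # dock + probe
    pass
P=lambda x,y,z:np.array([x,y,z])/1000
print('lamp'); fit([(P(75,-55,65),s(22,92)),(P(75,55,65),s(93,122)),(P(-75,55,65),s(162,40)),
 (P(75,-55,65),e(403,137)),(P(75,55,65),e(363,174)),(P(-75,55,65),e(480,212)),(P(-75,-55,65),e(516,165))],[.5,-.25,.3])
print('stand');
print('base', [plane(*q,.018).round(3) for q in (s(62,392),s(183,428),s(225,300),e(90,224),e(218,238),e(182,323),e(41,305))])
print('ring',tri([ray(*s(143,178)),ray(*e(158,75))]))
print('colbase',tri([ray(*s(127,393)),ray(*e(86,260))]), 'coltop',tri([ray(*s(98,240)),ray(*e(39,17))]))
print('tip',tri([ray(*s(101,29)),ray(*e(460,148))]))
print('probe button',tri([ray(*s(402,147)),ray(*e(371,407))]), plane(*s(402,147),.062),plane(*e(371,407),.062))
print('tail', plane(*s(425,98),.062),plane(*e(450,433),.062),'slot',plane(*s(411,119),.062),plane(*e(416,421),.062))
print('dock',[plane(*q,0).round(3) for q in (s(392,231),s(457,130),e(280,453),e(448,521),e(482,448))])
print('jar',tri([ray(*s(207,135)),ray(*e(361,252))]))
print('bottle top',tri([ray(S,(197,212)),ray(D,(308,146))]),'tub',tri([ray(S,(392,278)),ray(D,(224,291))]))
E
python3 fit.py
```

```text
lamp
[ 0.519  -0.2427 -0.189 ] [[-0.5, -2.3], [-0.1, 0.6], [0.9, 0.5], [-0.6, -1.6], [-0.7, 1.7], [0.9, 0.2], [0.5, -1.0]]
stand
base [array([ 0.908, -0.097,  0.018]), array([0.898, 0.04 , 0.018]), array([0.741, 0.023, 0.018]), array([ 0.903, -0.099,  0.018]), array([ 0.748, -0.113,  0.018]), array([0.731, 0.031, 0.018]), array([0.889, 0.044, 0.018])]
ring (array([ 0.76488681, -0.04746226,  0.26344468]), [np.float64(0.0032853032691126964), np.float64(0.003285303269112605)])
colbase (array([ 0.87962404, -0.03564316,  0.01582816]), [np.float64(0.0035300964921152075), np.float64(0.003530096492115492)]) coltop (array([ 0.87530774, -0.0352891 ,  0.32066307]), [np.float64(0.0010824549158772701), np.float64(0.0010824549158773627)])
tip (array([ 0.49511626, -0.2391365 ,  0.10354605]), [np.float64(0.0011759125633086884), np.float64(0.0011759125633089252)])
probe button (array([0.49928097, 0.1463027 , 0.0679638 ]), [np.float64(0.005654994993557704), np.float64(0.00565499499355779)]) [0.50010799 0.14970485 0.062     ] [0.49843897 0.13448097 0.062     ]
tail [0.4209619  0.15367661 0.062     ] [0.42352698 0.146078   0.062     ] slot [0.45722569 0.14731828 0.062     ] [0.45549435 0.14023044 0.062     ]
dock [array([ 0.576,  0.167, -0.   ]), array([0.407, 0.197, 0.   ]), array([0.581, 0.156, 0.   ]), array([0.414, 0.19 , 0.   ]), array([0.401, 0.101, 0.   ])]
jar (array([ 0.56708365, -0.07104964,  0.06527247]), [np.float64(0.0019943357992977), np.float64(0.0019943357992976934)])
bottle top (array([ 0.71713352, -0.35597687,  0.17320491]), [np.float64(0.009450419885614394), np.float64(0.009450419885614044)]) tub (array([0.70552028, 0.31413838, 0.13381247]), [np.float64(0.0017484380646908596), np.float64(0.001748438064690867)])
```

Fits agree with the given sizes (tip height 0.104 expected 0.107; ring 0.263 within 250–267; lamp pixel residuals under 2.5 px). First I'll shut the fingers and turn so that tool +x heads along the unit's +x.

```bash
python3 -m inch '[[[0,0,0,0,-1],[0,0,0,0,-1],[0,0,0,0,-1],[0,0,0,0,-1],[0,0,0,0,-1],[0,0,0,0,-1],[0,0,0,0,-1],[0,0,0,0,-1],[0,0,0,0,-1],[0,0,0,0,-1],[0,0,0,0,-1],[0,0,0,0,-1]]]'
python3 -m inch '[[[0,0,0,0,-1],[0,0,0,0,-1],[0,0,0,0,-1],[0,0,0,0,-1],[0,0,0,0,-1],[0,0,0,0,-1],[0,0,0,0,-1],[0,0,0,0,-1],[0,0,0,0,-1],[0,0,0,0,-1],[0,0,0,0,-1],[0,0,0,0,-0.9]]]'
cat >> h.py <<'E'
def to(p,yaw=None):
    "units still to go in tool axes to a world TCP, and turn units to bring tool +x to heading yaw"
    o=telemetry.get_obs(); r=R.from_quat(o["tool_rot"]); x=r.apply([1,0,0])
    print('tcp',o["tcp_pos"].round(4),'yaw',np.arctan2(x[1],x[0]).round(4),'toolz',r.apply([0,0,1]).round(3),'q6',o["q"][5].round(2),'clk',o["clock"])
    print('rows units',(r.inv().apply(np.array(p)-o["tcp_pos"])/.025).round(2), None if yaw is None else round(-np.degrees((yaw-np.arctan2(x[1],x[0])+np.pi)%(2*np.pi)-np.pi)/6,2))
E
python3 -c "
from h import *
to([.460,-.2314,.194],-.189)
S=optics.get_image('scene');D=optics.get_image('side')
print([plane(S,(215,135),z) for z in (.15,.2)],plane(S,(262,155),.03), plane(D,(418,130),.2))"
```

```text
clock: 1.5
tcp_pos: [0.2946, -0.6072, 0.1948]
tool_rot: [0.755, -0.655, -0.0, -0.0]
contact_force: [-0.5, 0.1, -0.6]
finger_gap: 0.015
grasp_force: 0.0
clock: 2.7
tcp_pos: [0.2946, -0.6072, 0.1948]
tool_rot: [0.996, -0.091, -0.0, -0.0]
contact_force: [-0.2, 0.2, 0.0]
finger_gap: 0.003
grasp_force: 0.0
tcp [ 0.2946 -0.6072  0.1948] yaw -0.1827 toolz [-0.  0. -1.] q6 2.22 clk 2.7
rows units [  3.77 -15.98   0.03] 0.06
[array([ 0.35929116, -0.49066776,  0.15      ]), array([ 0.40307572, -0.45581391,  0.2       ])] [ 0.29040871 -0.33165671  0.03      ] [ 0.3343441  -0.54758781  0.2       ]
```

```bash
python3 -m inch '[[[0,0,-1,0,0],[0,0,-1,0,0],[0,0,-1,0,0],[0,0,-1,0,0],[0,0,-1,0,0],[0,0,-1,0,0],[0,0,-1,0,0],[0,0,-1,0,0],[0,0,-1,0,0],[0,0,-1,0,0],[0,0,-1,0,0],[0,0.5,-1,0,0],[0,0.6,-1,0,0],[0,0.6,-1,0,0],[0,0.6,-1,0,0],[0,0.6,-1,0,0]]]'
python3 - <<'E'
from h import *
to([.460,-.2314,.090],-.189)
W=optics.get_image('wrist'); S=optics.get_image('scene')
print(proj(W,[[.488,-.237,.107],[.504,-.24,.07]]))
a=W["pixels"][:,:,::-1]; cv2.imwrite("pics/w1.png",np.hstack([cv2.resize(a,(400,250)),cv2.resize(S["pixels"][150:275,200:400,::-1],(400,250))]))
E
```

```text
clock: 4.4
tcp_pos: [0.441, -0.2267, 0.1951]
tool_rot: [0.995, -0.095, 0.0, -0.0]
contact_force: [0.5, -0.2, 0.8]
finger_gap: 0.004
grasp_force: 0.0
tcp [ 0.441  -0.2267  0.1951] yaw -0.1901 toolz [ 0.001 -0.    -1.   ] q6 1.46 clk 4.4
rows units [0.78 0.04 4.21] -0.01
[[316.44966789 149.68065429]
 [316.1641676  131.71225576]]
```

View pics/w1.png

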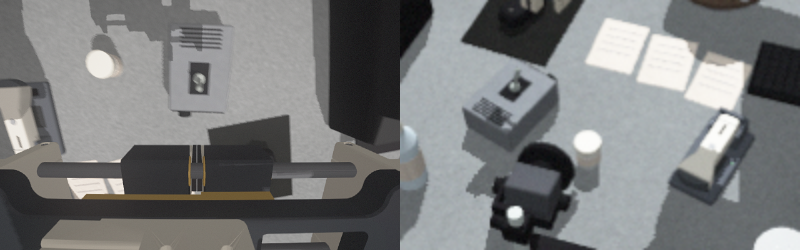

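Wrist view: the lever is at about (319,135), laterally aligned with prediction (316). I'll descend in front of it and push.

```bash
python3 -m inch '[[[0,0,0,0.7,0],[0,0,0,0.9,0],[0,0,0,0.9,0],[0,0,0,0.9,0],[0,0,0,0.7,0],[0,0,0,0,0],[0,0.3,0,0,0],[0,0.4,0,0,0],[0,0.4,0,0,0],[0,0.4,0,0,0],[0,0.4,0,0,0],[0,0.3,0,0,0],[0,0.3,0,0,0],[0,0.3,0,0,0],[0,0,0,0,0]]]'
python3 - <<'E'
from h import *
to([.460,-.2314,.2],-.189)
D=optics.get_image('side'); S=optics.get_image('scene')
cv2.imwrite("pics/t1.png",np.hstack([cv2.resize(D["pixels"][140:240,240:400,::-1],(400,250)),cv2.resize(S["pixels"][150:250,200:360,::-1],(400,250))]))
E
```

```text
clock: 6.0
tcp_pos: [0.5099, -0.2409, 0.0922]
tool_rot: [0.996, -0.093, 0.0, 0.0]
contact_force: [0.3, 0.1, 0.4]
finger_gap: 0.003
grasp_force: 0.0
tcp [ 0.5099 -0.2409  0.0922] yaw -0.1869 toolz [ 0. -0. -1.] q6 1.48 clk 6.0
rows units [-2.03 -0.   -4.31] 0.02
```

View pics/t1.png

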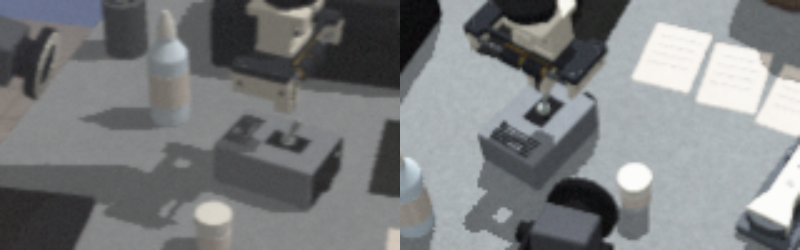

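```bash
python3 - <<'E'
from h import *
D=optics.get_image('side'); S=optics.get_image('scene')
t=telemetry.get_obs()["tcp_pos"]
print(proj(D,[t,[.488,-.237,.107],[.521,-.243,.107],[.504,-.24,.07]]),proj(S,[t,[.488,-.237,.107],[.521,-.243,.107],[.504,-.24,.07]]))
a=cv2.resize(D["pixels"][155:215,320:400,::-1],(400,300),interpolation=cv2.INTER_CUBIC)
b=cv2.resize(S["pixels"][150:225,225:325,::-1],(400,300),interpolation=cv2.INTER_CUBIC)
cv2.imwrite("pics/t2.png",np.hstack([a,b]))
E
```

```text
[[354.64111213 191.0215276 ]
 [360.54326155 188.84900528]
 [351.38099288 186.58248987]
 [355.72564091 196.6850436 ]] [[257.08805643 189.47291068]
 [260.0415818  183.14014714]
 [254.6029612  189.14443178]
 [258.41896494 192.47116146]]
```

View pics/t2.png

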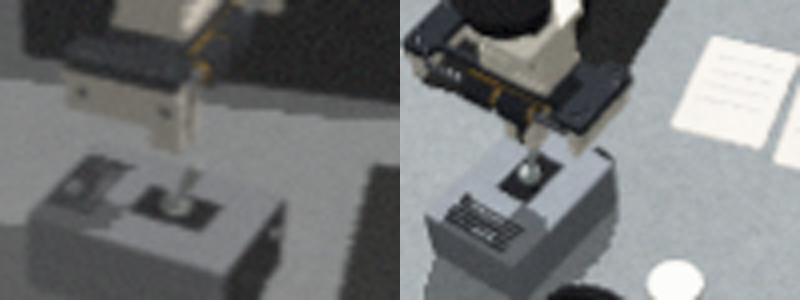

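```bash
python3 - <<'E'
from h import *
W=optics.get_image('wrist'); S=optics.get_image('scene'); D=optics.get_image('side')
t=telemetry.get_obs()["tcp_pos"]
print(proj(W,[t,[.488,-.237,.107],[.521,-.243,.107],[.504,-.24,.07]]))
im=np.hstack([cv2.resize(W["pixels"][:,:,::-1],(400,250)),crop(S,235,160,50,50,8)[:, :400][:250] if 0 else cv2.resize(crop(S,235,160,50,40,8),(400,250))])
for c,p,o in ((D,t,0),):
    pass
Dc=crop(D,330,150,60,50,8); q=proj(D,[t])[0]; cv2.circle(Dc,(int((q[0]-330)*8),int((q[1]-150)*8)),4,(0,255,0),1)
Sc=crop(S,230,160,50,50,8)[:, :320]; q=proj(S,[t])[0]; cv2.circle(Sc,(int((q[0]-230)*8),int((q[1]-160)*8)),4,(0,255,0),1)
top=np.zeros((600,800,3),np.uint8); top[:250,:400]=im[:,:400]; 
Dc=cv2.resize(Dc,(400,333)); top[250:583,:400]=Dc; top[:400,440:760]=Sc[:400,:320]
cv2.imwrite("pics/t3.png",top)
E
```

```text
[[315.53042138 227.03371663]
 [315.95231363 262.4040333 ]
 [315.6458987  217.70379235]
 [315.69832923 222.5190302 ]]
```

View pics/t3.png

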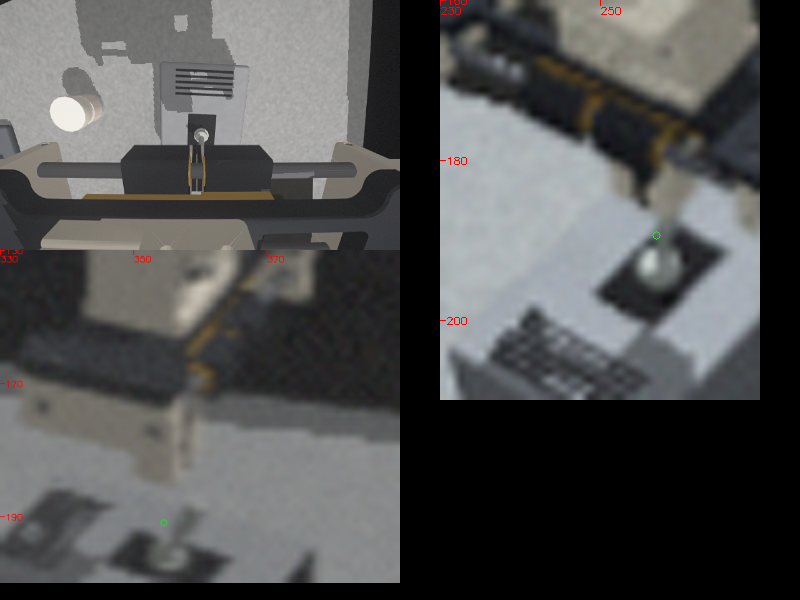

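The pictures show the shut fingertips ending roughly 15 mm above the reported TCP, so they passed over the lever, which still leans to the front. I'll back off, go 17 mm lower (still above the box top), and push again.

```bash
python3 -m inch '[[[0,0,0,-0.4,0],[0,-0.7,0,0,0],[0,-1,0,0,0],[0,-1,0,0,0],[0,0,0,0.5,0],[0,0,0,0.6,0],[0,0,0,0,0]]]'; python3 -m inch '[[[0,0.4,0,0,0],[0,0.4,0,0,0],[0,0.3,0,0,0],[0,0.3,0,0,0]]]';python3 -m inch '[[[0,0.3,0,0,0],[0,0.3,0,0,0]]]';python3 -m inch '[[[0,0.3,0,0,0],[0,0.3,0,0,0],[0,0.2,0,0,0]]]'
python3 - <<'E'
from h import *
D=optics.get_image('side'); S=optics.get_image('scene')
t=telemetry.get_obs()["tcp_pos"]; to(t)
cv2.imwrite("pics/t4.png",np.hstack([cv2.resize(crop(D,330,150,60,60,6),(360,360)),cv2.resize(crop(S,230,160,60,60,6),(360,360))]))
E
```

```text
clock: 7.05
tcp_pos: [0.4416, -0.228, 0.0743]
tool_rot: [0.996, -0.093, -0.001, -0.0]
contact_force: [0.3, -0.2, -0.1]
finger_gap: 0.005
grasp_force: 0.0
clock: 7.45
tcp_pos: [0.4784, -0.2349, 0.0751]
tool_rot: [0.996, -0.093, 0.0, 0.0]
contact_force: [0.1, -0.1, -0.7]
finger_gap: 0.003
grasp_force: 0.0
clock: 7.65
tcp_pos: [0.4911, -0.2374, 0.0759]
tool_rot: [0.996, -0.093, -0.001, 0.0]
contact_force: [-9.3, 7.2, 25.5]
finger_gap: 0.006
grasp_force: 13.7
clock: 7.95
tcp_pos: [0.5142, -0.2418, 0.0764]
tool_rot: [0.996, -0.093, 0.002, 0.0]
contact_force: [-0.3, 0.6, 0.3]
finger_gap: 0.004
grasp_force: 0.0
tcp [ 0.5122 -0.2413  0.0748] yaw -0.187 toolz [ 0.  0. -1.] q6 1.48 clk 8.05
rows units [0. 0. 0.] None
```

View pics/t4.png

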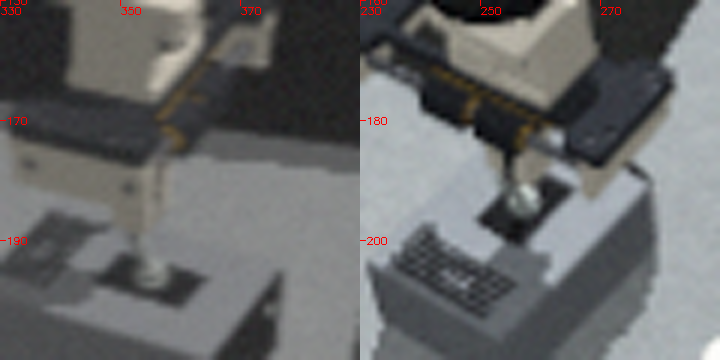

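Contact showed (25 N, then gone), and the lever now leans left in the side view (tip (352,190), base (355,196)), i.e. on. I'll go up, open and move to look at the dock.

```bash
python3 -m inch '[[[0,0,0,-1,0],[0,0,0,-1,0],[0,0,0,-1,0],[87,0,0,-1,0],[87,0,0,-1,0],[87,-0.5,-1,-0.4,0],[87,-0.5,-1,0,0],[87,-0.5,-1,0,0],[87,-0.5,-1,0,0],[87,-0.5,-1,0,0],[87,-0.5,-1,0,0],[87,-0.5,-1,0,0],[87,-0.5,-1,0,0],[87,-0.5,-1,0,0],[87,-0.5,-1,0,0],[87,-0.5,-1,0,0],[87,-0.5,-1,0,0],[87,-0.5,-1,0,0],[87,0,-1,0,0],[87,0,-0.7,0,0]]]'
python3 - <<'E'
from h import *
W=optics.get_image('wrist'); to([.42,.15,.2])
D=optics.get_image('side')
q=proj(D,[telemetry.get_obs()["tcp_pos"]])[0]; print(q, proj(W,[[.5,.135,.062]]))
top=np.zeros((400,800,3),np.uint8); top[:,:560]=cv2.resize(W["pixels"][:320,90:538,::-1],(560,400),interpolation=cv2.INTER_CUBIC)
x,y=int(q[0])-40,int(q[1])-70
c=cv2.resize(D["pixels"][y:y+133,x:x+80,::-1],(240,400)); cv2.circle(c,(120,210),3,(0,255,0),1); top[:,560:]=c
cv2.imwrite("pics/d1.png",top)
E
```

```text
clock: 10.05
tcp_pos: [0.4197, 0.1513, 0.2096]
tool_rot: [0.996, -0.093, -0.0, 0.0]
contact_force: [-0.1, -0.4, 0.1]
finger_gap: 0.991
grasp_force: 0.0
tcp [0.4207 0.1528 0.2095] yaw -0.1858 toolz [-0. -0. -1.] q6 0.59 clk 10.1
rows units [-0.01  0.12  0.38] None
[357.8204862  243.76615771] [[316.01740967 115.60204706]]
```

View pics/d1.png

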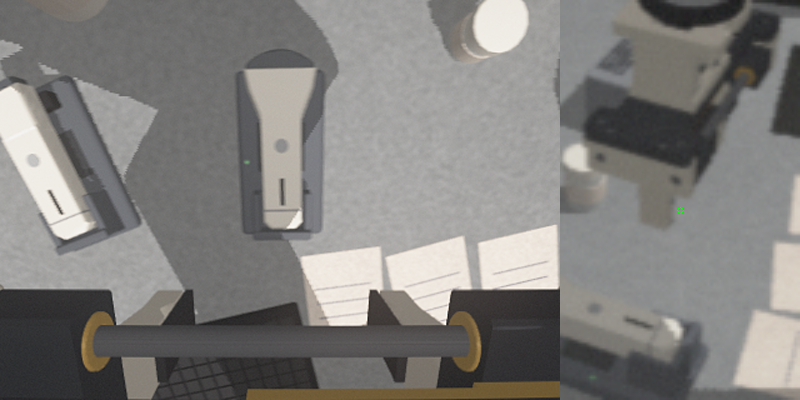

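Wrist view: the curved probe lies nearly along the image's vertical, button at view (281,146), head edge (281,68), tail end (283,228); the slim probe is in the left dock. Now its pose.

```bash
python3 - <<'E'
from h import *
W=optics.get_image('wrist')
w=lambda u,v:(W,(90+u/1.25,v/1.25))
for n,q,z in (('head L',(244,69),.062),('head R',(318,69),.062),('handle L',(263,140),.062),('handle R',(301,140),.062),('hL2',(262,205),.062),('hR2',(303,205),.062),('tail',(283,228),.062),('dockBL',(246,232),.016),('dockBR',(322,235),.016),('dockL',(240,75),.016),('dockR',(325,75),.016),('jar',(503,25),.06)):
    print(n,plane(*w(*q),z).round(4))
D=optics.get_image('side');t=telemetry.get_obs()
p=t["tcp_pos"]-R.from_quat(t["tool_rot"]).apply([0,.055,0]); print(proj(D,[p+[0,0,k] for k in (0,.01,.02)]), proj(D,[t["tcp_pos"]]))
T=W["world_to_cam"]; print('cam',-T[:3,:3].T@T[:3,3])
E
```

```text
head L [0.5705 0.157  0.062 ]
head R [0.5584 0.0922 0.062 ]
handle L [0.5079 0.1524 0.062 ]
handle R [0.5014 0.1175 0.062 ]
hL2 [0.4483 0.1654 0.062 ]
hR2 [0.4409 0.1259 0.062 ]
tail [0.4218 0.1494 0.062 ]
dockBL [0.4153 0.1931 0.016 ]
dockBR [0.3958 0.1085 0.016 ]
dockL [0.5763 0.1647 0.016 ]
dockR [0.5604 0.0798 0.016 ]
jar [ 0.5655 -0.0746  0.06  ]
[[348.92912364 257.87958314]
 [349.02778908 254.67048313]
 [349.12781005 251.41776767]] [[358.13686422 243.3826406 ]]
cam [0.49384515 0.13866317 0.39948879]
```

Sizes check (handle 38±3, head 66 mm). Origin ≈ (0.5045, 0.135), yaw −0.175. I'll go over it and down.

```bash
python3 -m inch '[[[87,0.85,0,0,-0.1],[87,0.9,0.08,0,0],[87,0.85,0,0,0],[87,0.83,0,0,0],[87,0,0,0,0]]]'
python3 -c "
from h import *
to([.5045,.135,.02],-.175)"
python3 -m inch '[[[87,0,0,1,0],[87,0,0,1,0],[87,0,0,1,0],[87,0,0,1,0],[87,0,0,1,0],[87,0,0,0.7,0],[87,0,0,0.5,0],[87,0,0,0.5,0],[87,0,0,0.4,0],[87,0,0,0.3,0],[87,0,0,0,0]]]'
python3 - <<'E'
from h import *
to([.5045,.135,.02],-.175)
D=optics.get_image('side'); S=optics.get_image('scene')
cv2.imwrite("pics/g1.png",np.hstack([crop(D,285,220,100,100,4),crop(S,310,160,100,100,4)]))
E
```

```text
clock: 10.75
tcp_pos: [0.5056, 0.1313, 0.2091]
tool_rot: [0.996, -0.089, -0.0, 0.001]
contact_force: [-0.6, -0.3, -0.0]
finger_gap: 0.993
grasp_force: 0.0
tcp [0.5056 0.1313 0.2091] yaw -0.179 toolz [-0.001 -0.001 -1.   ] q6 0.76 clk 10.75
rows units [-0.06 -0.15  7.56] -0.04
clock: 11.85
tcp_pos: [0.5037, 0.1325, 0.0241]
tool_rot: [0.996, -0.088, -0.001, 0.0]
contact_force: [-0.6, -0.9, 0.8]
finger_gap: 0.99
grasp_force: 0.0
tcp [0.5037 0.1325 0.0241] yaw -0.1767 toolz [-0.001 -0.001 -1.   ] q6 0.76 clk 11.85
rows units [ 0.01 -0.1   0.16] -0.02
```

View pics/g1.png

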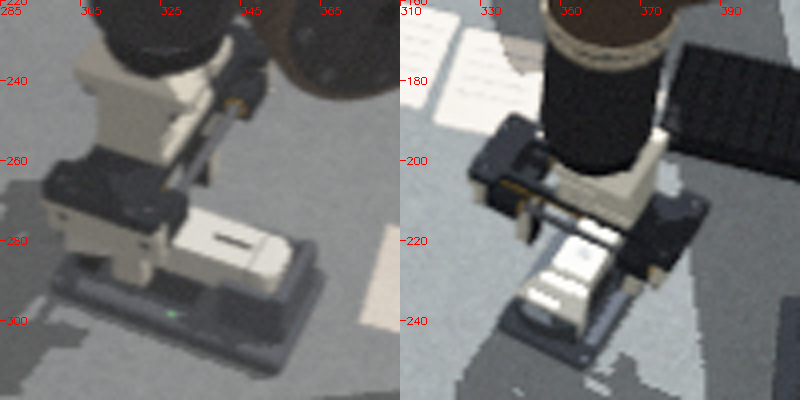

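Fingers straddle the handle in the gap between cheeks and head rest. Slightly lower, close, then lift a bit.

```bash
python3 -m inch '[[[87,0,-0.1,0.2,0],[30,0,0,0,0],[30,0,0,0,0],[30,0,0,0,0],[30,0,0,0,0],[30,0,0,0,0],[30,0,0,0,0],[30,0,0,0,0],[30,0,0,0,0]]]'
```

```text
clock: 12.85
tcp_pos: [0.5045, 0.1351, 0.0199]
tool_rot: [0.996, -0.088, -0.0, 0.0]
contact_force: [-0.0, -0.8, 1.0]
finger_gap: 0.429
grasp_force: 30.0
```

Gripped: 37.7 mm, as the handle. Lift straight up.

```bash
python3 -m inch '[[[30,0,0,-0.5,0],[30,0,0,-0.7,0],[30,0,0,-0.7,0],[30,0,0,-0.7,0],[30,0,0,-0.7,0],[30,0,0,-0.7,0],[30,0,0,-0.7,0],[30,0,0,-0.7,0],[30,0,0,-0.7,0],[30,0,0,-0.6,0],[30,0,0,-0.3,0],[30,0,0,0,0],[30,0,0,0,0]]]'
python3 - <<'E'
from h import *
D=optics.get_image('side'); S=optics.get_image('scene')
t=telemetry.get_obs()["tcp_pos"]
qd=proj(D,[t])[0];qs=proj(S,[t])[0];print(qd,qs)
a,b,c,e=int(qd[0])-65,int(qd[1])-60,int(qs[0])-50,int(qs[1])-50
print(a,b,c,e)
cv2.imwrite("pics/l1.png",np.hstack([crop(D,a,b,100,100,4),crop(S,c,e,100,100,4)]))
E
```

```text
clock: 14.15
tcp_pos: [0.5041, 0.1352, 0.194]
tool_rot: [0.996, -0.088, -0.001, 0.0]
contact_force: [0.6, 0.4, -3.6]
finger_gap: 0.431
grasp_force: 30.0
[325.99909248 238.41023653] [357.52025429 200.42219603]
260 178 307 150
```

View pics/l1.png

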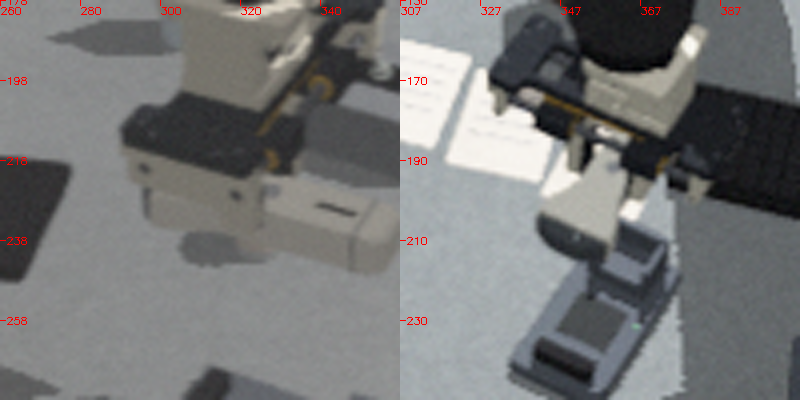

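The probe is held and clear of the dock. I've now used up (in fact exceeded) my picture views, so I'll work numerically from here: stand fit plus ring-light segmentation (lit now vs. initial side image).

```bash
cat > ring.py <<'E'
from h import *
exec(open('fit.py').read().split("for y0")[0].split("S=optics")[0]); 
S=optics.get_image("scene"); D=optics.get_image("side")
from scipy.optimize import least_squares
s=lambda x,y:(S,(225+x/3,175+y/3)); e=lambda x,y:(D,(205+x/3,140+y/3))
exec("def fit"+open('fit.py').read().split("def fit")[1].split("for y0")[0])
P=lambda x,y,z:np.array([x,y,z])/1000
st=fit([(P(140,-70,18),s(62,390)),(P(140,70,18),s(183,427)),(P(-20,70,18),None or s(225,300)),
 (P(140,-70,18),e(90,224)),(P(-20,-70,18),e(218,238)),(P(-20,70,18),e(182,323)),(P(140,70,18),e(41,305)),
 (P(115,0,318),s(98,240)),(P(115,0,318),e(39,17))],[.76,-.04,.08])
a=cv2.imread("pics/side0.png").astype(int); b=D["pixels"][:,:,::-1].astype(int)
y0,y1,x0,x1=140,190,235,275
df=(b-a).sum(2)[y0:y1,x0:x1]
print(df.max(), (df>120).sum())
for r in range(8,46): print(y0+r,''.join('#' if v>200 else '+' if v>80 else '-' if v<-80 else '.' for v in df[r]), ''.join(' .:-=+*#%@'[min(9,int(v)//77)] for v in b.sum(2)[y0+r,x0:x1]))
E
python3 ring.py
```

```text
[ 0.7606 -0.0427  0.0807] [[-0.8, -0.2], [0.0, -0.6], [1.4, -1.1], [-0.4, -0.4], [0.6, -0.1], [-0.3, -1.4], [-0.7, -1.5], [0.6, 0.4], [-0.4, 1.4]]
145 236
148 ........................................ -----------=============================
149 ........................................ --------------==========================
150 ........................................ ----------------========================
151 ........................................ -----------------=+===::::-====+==+=+===
152 ........................................ -----------------====-::::--==+===+===+=
153 ........................................ -----------------=+=-::.:-+*+===+=++=+==
154 ........................................ --------------::-===:.:::=+++++=+==++===
155 ........................................ -------------::::-=-::::=+++++++=++====+
156 ........................................ -------------::.:::::::-+*+++++==++=+==-
157 ........................................ ------------::..:....::=++++++=++==+==--
158 ........................................ ::---------::..:....:.:+*=-=+++=+++===--
[... 1622 characters left out ...]
++++++++++++
178 .........................+++++++++++++++ ++++++++++++=+=-:::=++++++++++++++++++++
179 ......................++++++++++++++++++ +++++++++++=++++=---=+++++++++++++++++++
180 ....................++++++++++++++++++++ ++++++++++=+++++++==++++++++++++++++++++
181 ..................++++++++++++++++++++++ +++++++++==+++++++++++++++++++++++++++++
182 ..................++++++++++++++++++++++ ++++++++++++++++++++++++++++++++++++++++
183 .................+++++++++++++++++++++++ ++++++++++++++++++++++++++++++++++++++++
184 ................++++++++++++++++++++++++ *++++++=++++++++++++++++++++++++++++++++
185 ...............+++++++++++++++++++++++++ ++++++==++++++++++++++++++++++++++++++++
```

Ring pixels show no brightness change, so I'll verify the toggle by the lever's pixels, and fit the ring's left white edge for pitch.

```bash
cat > r2.py <<'E'
from h import *
from scipy.optimize import least_squares
D=optics.get_image("side")
a=cv2.imread("pics/side0.png").astype(int); b=D["pixels"][:,:,::-1].astype(int)
for r in range(180,202): print(r,*[''.join(' .:-=+*#%@'[min(9,int(v)//50)] for v in im.sum(2)[r,340:375]) for im in (a,b)])
st=[.7606,-.0427,.0807]
rows=np.array([153,156,158,160,162,164,166,168,170,172,174,176]); xs=np.array([259.2,258.2,257.6,256.8,256,255.2,254.9,254.6,254,253.8,254,254.2])
def glass(p,L):
    rz=R.from_euler('z',st[2]); g=rz.apply([.060-L*np.cos(p),0,.280-L*np.sin(p)])+[st[0],st[1],0]
    return g, rz*R.from_euler('y',-p)
def left(p,L,r):
    g,Rm=glass(p,L); th=np.linspace(0,2*np.pi,721)[:-1]
    q=proj(D,g+Rm.apply(np.c_[0*th,r*np.cos(th),r*np.sin(th)]))
    c=q.mean(0); l=q[q[:,0]<c[0]+ (c[1]-q[:,1])*.27]; l=l[np.argsort(l[:,1])]
    return np.interp(rows,l[:,1],l[:,0]),q
for Lr in (.0683,None):
  for rr in (.040,.043):
    f=(lambda v: left(v[0],.0683,rr)[0]-xs) if Lr else (lambda v: left(v[0],v[1],rr)[0]-xs)
    o=least_squares(f,[.28,.0683] if not Lr else [.28],diff_step=1e-3); p=o.x[0]; L=Lr or o.x[1]
    print(rr,L,np.degrees(p),glass(p,L)[0],o.fun.round(1),proj(D,[glass(p,L)[0]]),left(p,L,rr)[1].min(0),left(p,L,rr)[1].max(0))
E
python3 r2.py
```

```text
180 %%%%%%%%%%%%%%%%%#*+++++*++++++++++ :::-----:--:--+#%%%%%%%%%%%%%%%%%%%
181 %%%%%%%%%%%%%%%%%#*++++++*+++++**** -------::::::=#%%%%%%%%%%%%%%%%%%%%
182 %%%%%%%%%%%%%%%%%#**+++********#%%% +=----::::::-=#%%%%%%%%%%%%%%%%%%%%
183 %%%%%%%%%%%%%%%%%%%#**#%%%%%%%%%%%% +=--:--===--=*%%%%%%%%%%%%%%%%%%%%%
184 %%%%%%%%%%%%%%%%%%%%%%%%%%%%%%%%%%% =:::-=+******#%%%%%%%%%%%%%%%%%%%%%
185 #%#%%%%%%%%%%%%%%%%%%%%%%%%%%%%%%%% -:::-+*******#%%%%%%%%%%%%%%%%%%%%%
186 *###%%%%%%%%%%%%%%%%%%%%%%%%%%%%%%% :::-+***+++**#%%%%%%%%%%%%%%%%%%%%%
187 ****##%%%%%%%%%%%%%%%%%%%%%%%%%%%%% :::=***+=+++*#%%%%%%%%%%%%%%%%%%%%%
188 *+*++*#%%%%%%%%%%##%%%%%%%%%%%%%%%% ::-+***++++**#%%%%%%%%%%%%%%%%%%%%%
189 +++++#%%%%%%%%%%#*+*#%%%%%%%%%%%%%% ::-=++++++***#%%%###%%%%%%%%%%%%%%%
190 ++++*#%%%%%%%%%#*++*#%%%%%%%%%%%%%% ::------=+***######%#%%%%#%%%%%%%%%
191 +*+*#%%%%%##%%%#*++#%%%%%%%%%%%%%%% ::::::---+***#%%%#%#%%%#%#%%%%%%%%%
192 *+*%%%%%%*=+*###*+*%%%%%%%%%%%%%%%% ::::::::-==++*#%%#%%%%%%%#%%%%%%%%%
193 +*%%%%%#*=---+##+*#%%%%%%%%%%%%%%%% :::::-:::::--+#%%%##%%#####%#%%%%%%
194 +#%%%%#*=---=+***++*###%%%%%%%%%
[... 764 characters left out ...]
.18513613 178.12277666]
0.043 0.0683 7.9445589307978155 [ 0.7529804  -0.04331624  0.27055993] [ 0.2 -0.2 -0.4 -0.2  0.1  0.5  0.4  0.4  0.8  0.9  0.8  0.7] [[259.76537174 164.86640941]] [254.72876984 150.22459839] [264.5118547  179.36629594]
0.04 0.0652681398622399 9.970144172999179 [ 0.75633147 -0.04304522  0.2686998 ] [ 0.6 -0.2 -0.4 -0.3 -0.2  0.1 -0.  -0.1  0.2  0.3  0.  -0.1] [[258.74175688 165.32772068]] [254.00891618 151.82958176] [263.24207637 178.70683366]
0.043 0.06619354441722182 10.090048185577377 [ 0.75544705 -0.04311675  0.26840317] [ 0.4 -0.2 -0.4 -0.3 -0.1  0.2  0.  -0.   0.3  0.3 -0.  -0.2] [[259.04291225 165.44180938]] [253.94981782 150.93216293] [263.86956286 179.81437258]
```

The old lever trace (cols 355–358, rows 188–193) is gone, so the switch is on. The ring fit gives glass ≈ (0.7555, −0.043, 0.267), looking about 10–14° down. The moves cannot tilt the tool, so I'll pivot the probe in the fingers by about 12°, nose up, by lowering its head's underside (not the lens) onto the fixed power unit's front edge.

```bash
python3 -m inch '[[[30,-0.2,1,0,0.1],[30,-0.2,1,0,0],[30,-0.2,1,0,0],[30,-0.2,1,0,0],[30,-0.2,1,0,0],[30,-0.2,1,0,0],[30,-0.2,1,0,0],[30,-0.2,1,0,0],[30,-0.2,1,0,0],[30,0,1,0,0],[30,0,1,0,0],[30,0,1,0,0],[30,0,1,0,0],[30,0,1,0,0],[30,0,0.7,0,0],[30,0,0,0,0],[30,0,0,0,0]]]'
python3 -c "
from h import *
to([.397,-.219,.060],-.189)"
```

```text
clock: 16.1
tcp_pos: [0.3917, -0.2179, 0.1946]
tool_rot: [0.996, -0.094, -0.0, -0.0]
contact_force: [0.1, -0.6, -2.1]
finger_gap: 0.431
grasp_force: 30.0
tcp [ 0.3917 -0.2179  0.1946] yaw -0.1887 toolz [-0.  0. -1.] q6 1.45 clk 16.1
rows units [0.22 0.01 5.38] 0.0
```

```bash
python3 -m inch '[[[30,0.2,0,0.7,0],[30,0,0,0.9,0],[30,0,0,0.9,0],[30,0,0,0.9,0],[30,0,0,0.8,0],[30,0,0,0.7,0],[30,0,0,0.4,0],[30,0,0,0,0],[30,0,0,0,0]]]'
python3 -m inch '[[[30,0,0,0.1,0],[30,0,0,0.1,0],[30,0,0,0.1,0],[30,0,0,0,0]]]'
python3 -m inch '[[[30,0,0,0.1,0],[30,0,0,0,0]]]'
```

```text
clock: 17.0
tcp_pos: [0.3978, -0.2183, 0.0629]
tool_rot: [0.996, -0.093, 0.0, 0.0]
contact_force: [-0.1, -0.1, -2.4]
finger_gap: 0.43
grasp_force: 30.0
clock: 17.4
tcp_pos: [0.3971, -0.2184, 0.0547]
tool_rot: [0.996, -0.093, -0.0, -0.0]
contact_force: [-0.5, -0.9, -2.1]
finger_gap: 0.432
grasp_force: 30.0
clock: 17.6
tcp_pos: [0.397, -0.2184, 0.0521]
tool_rot: [0.996, -0.093, -0.0, -0.0]
contact_force: [-1.0, -0.6, -1.7]
finger_gap: 0.429
grasp_force: 30.0
```

```bash
python3 -m inch '[[[30,0,0,0.1,0],[30,0,0,0,0]]]' | grep -E 'tcp|contact'
python3 -m inch '[[[30,0,0,0.1,0],[30,0,0,0,0]]]'| grep -E 'tcp|contact'
python3 -m inch '[[[30,0,0,0.1,0],[30,0,0,0,0]]]'| grep -E 'tcp|contact'
python3 -m inch '[[[30,0,0,0.1,0],[30,0,0,0,0]]]'| grep -E 'tcp|contact|gap'
```

```text
tcp_pos: [0.3973, -0.2185, 0.0499]
contact_force: [-1.1, 1.9, 1.9]
tcp_pos: [0.397, -0.2184, 0.0473]
contact_force: [-2.7, 2.0, 3.1]
tcp_pos: [0.3968, -0.2183, 0.0446]
contact_force: [-2.9, 1.5, 3.5]
tcp_pos: [0.3964, -0.2183, 0.042]
contact_force: [-3.8, 3.1, 3.8]
finger_gap: 0.43
```

Contact came at TCP z ≈ 0.0505, just as predicted, with about 6 N: the probe is pivoting. One more step, then lift.

```bash
python3 -m inch '[[[30,0,0,0.1,0],[30,0,0,0,0],[30,0,0,-0.1,0],[30,0,0,-0.4,0],[30,0,0,-0.8,0],[30,0,0,-1,0],[30,0,0,-1,0],[30,0,0,-1,0],[30,0,0,-1,0],[30,0,0,-1,0],[30,0,0,-0.8,0],[30,0,0,0,0],[30,0,0,0,0]]]'
cat > tilt.py <<'E'
from h import *
# probe silhouette: fit the pitch by comparing predicted outline corners with white pixels in side view
D=optics.get_image("side"); o=telemetry.get_obs(); t=o["tcp_pos"]; r=R.from_quat(o["tool_rot"])
x=r.apply([1,0,0]); yaw=np.arctan2(x[1],x[0])
cv2.imwrite("pics/%s.png"%__import__('sys').argv[1],D["pixels"][:,:,::-1])
for th in np.radians([0,6,12,18]):
    Rm=R.from_euler('z',yaw)*R.from_euler('y',-th); piv=t+[0,0,.026]
    q=proj(D,piv+Rm.apply(np.array([[-85,19,16],[-85,19,-12],[-30,19,16],[-30,19,-12],[62,33,16],[62,33,-12],[78.5,0,2]])/1000))
    print(np.degrees(th).round(),q.round(1).tolist())
c=q.mean(0); print(c)
b=D["pixels"].astype(int).sum(2); x0,y0=int(c[0])-45,int(c[1])-22
for rr in range(y0,y0+46): print(rr,x0,''.join(' .:-=+*#%@'[min(9,v//77)] for v in b[rr,x0:x0+90]))
E
python3 tilt.py tl1
```

```text
clock: 19.7
tcp_pos: [0.3974, -0.2183, 0.2175]
tool_rot: [0.996, -0.093, 0.001, -0.0]
contact_force: [-0.7, -0.9, -2.8]
finger_gap: 0.432
grasp_force: 30.0
0.0 [[416.5, 163.4], [415.3, 171.6], [398.3, 159.5], [397.4, 167.6], [367.7, 155.4], [367.3, 163.4], [366.4, 153.7]]
6.0 [[416.6, 166.1], [414.4, 174.0], [398.7, 160.6], [396.9, 168.4], [368.5, 153.6], [367.1, 161.5], [366.7, 151.4]]
12.0 [[416.3, 168.8], [413.2, 176.3], [399.0, 161.6], [396.2, 169.1], [369.4, 152.0], [367.1, 159.6], [367.3, 149.2]]
18.0 [[415.6, 171.4], [411.7, 178.3], [399.1, 162.7], [395.5, 169.8], [370.5, 150.5], [367.4, 157.7], [368.1, 147.1]]
[389.72248094 162.49634666]
140 344 ........................:--=--=----::::..............:.....::::::::::::.:-============--::
141 344 ........................:-========------::::........:--:..:::::::::::::.:-============----
142 344 .........................-----========-------:::::.:--:...:::::::::::::.:-================
143 344 .........................---::-======-==-===--------==::.::::::::::::::.:-----============
144 344 .........................---::-===========
[... 3407 characters left out ...]
+=====+
179 344 ++++++++++=+=+++++++=++++++++++++++++++++=++====+++++++=+=+=++++++=++++++++=====+=++=+===+
180 344 ++++=+++++++=+==+=++=+++++++++++=++++++++++++++++++++++++++++++++++++++++++=+++=++=+=++++=
181 344 =+==++++++=++++=++++++++++++++=+=++++++++++++++++++++++++++++++++++++++++++=+++=+==++===++
182 344 +=+++=+=+==+++++++++++++++++++++++++++++++++++++++++++++++++++++===+++++++++++++++==++==+=
183 344 +++++++++++++++++==+++++++++++++++++=++++++++++++++++++++++++++++++++++++++=+=+++++++==+++
184 344 +=++++=++++++++=++++++++++++++++++++++++++++++++++++++++++++++++++=+++++====+=====+=======
185 344 ====++====+++=++++++++++++=+++++++++++++++++++++++++++++++++++++++++++++==++++=======+===+
```

Lower side-edge slope measures 0.40 px/px, between the 6° (0.32) and 12° (0.42) models, so the probe is about 11° nose-up, as wanted. Now I'll turn it to the camera's heading and approach.

```bash
python3 -m inch '[[[30,0,0,0,-0.6],[30,0,0,0,-0.7],[30,0,0,0,-0.7],[30,0,0,0,-0.58],[30,0.3,-0.3,0,0],[30,0.6,-0.6,0,0],[30,0.7,-0.7,0,0],[30,0.7,-0.7,0,0],[30,0.7,-0.7,0,0],[30,0.7,-0.7,0,0],[30,0.7,-0.7,0,0],[30,0.7,-0.7,0,0],[30,0.6,-0.5,0.3,0],[30,0.5,-0.2,0.2,0],[30,0.3,0,0.1,0],[30,0,0,0,0],[30,0,0,0,0],[30,0,0,0,0]]]'
python3 -c "
from h import *
to([.5819,-.0572,.2014],.081)"
```

```text
clock: 21.55
tcp_pos: [0.5467, -0.0611, 0.2026]
tool_rot: [0.999, 0.041, 0.0, 0.0]
contact_force: [0.2, 0.2, -3.0]
finger_gap: 0.43
grasp_force: 30.0
tcp [ 0.5467 -0.0611  0.2026] yaw 0.0823 toolz [ 0.  0. -1.] q6 1.41 clk 21.55
rows units [ 1.41 -0.04  0.05] 0.01
```

```bash
python3 -m inch '[[[30,0.3,0,0,0],[30,0.4,0,0,0],[30,0.4,0,0,0],[30,0.3,-0.04,0.05,0],[30,0,0,0,0],[30,0,0,0,0],[30,0,0,0,0],[30,0,0,0,0],[30,0,0,0,0]]]'
python3 tilt.py fin1; python3 - <<'E'
from h import *
to([.5819,-.0572,.2014],.081)
D=optics.get_image('side');S=optics.get_image('scene')
P=[[.658,-.051,.2457],[.7555,-.043,.2665]]
print(proj(D,P),proj(S,P))
b=S["pixels"].astype(int).sum(2)
for r in range(196,250): print(r,245,''.join(' .:-=+*#%@'[min(9,v//77)] for v in b[r,245:320]))
E
```

```text
clock: 22.45
tcp_pos: [0.5818, -0.0566, 0.2013]
tool_rot: [0.999, 0.042, 0.0, -0.0]
contact_force: [0.1, 0.4, -2.7]
finger_gap: 0.424
grasp_force: 30.0
0.0 [[346.1, 184.5], [345.9, 192.8], [326.7, 182.7], [326.8, 191.0], [293.8, 182.4], [294.4, 190.6], [291.6, 179.9]]
6.0 [[346.5, 187.2], [345.3, 195.3], [327.3, 183.7], [326.4, 191.8], [294.4, 180.5], [294.0, 188.7], [291.6, 177.6]]
12.0 [[346.5, 189.9], [344.3, 197.7], [327.7, 184.7], [325.8, 192.6], [295.2, 178.8], [293.8, 186.7], [291.9, 175.2]]
18.0 [[346.2, 192.5], [343.1, 199.9], [328.0, 185.8], [325.1, 193.3], [296.2, 177.1], [293.8, 184.8], [292.5, 173.0]]
[317.82721248 186.63601463]
164 272 =======+++++++++======-:.......:.:::::::::::::::::::..:.:.................................
165 272 ++++++++++++++++++++++-:.................:.::::::::::::...................................
166 272 ++++++++++++++++++++++=::::.........................:-:::::...............................
167 272 ++++++++++++++++++++++=-----::::::::::...:.........:--:::---::::::........................
168 272 ++++++++++++++++++++++============------::::::
[... 8171 characters left out ...]
==-=-==+********************
242 245 *=.....:---==========-::::::::::....   :++===--=======+********************
243 245 *:  ....::-----======-:::::::::.....  .=**+=----=====+*********************
244 245 *.  ......::::-----==-::::::::.....  .=****+=--=-==+**#********************
245 245 *-  ..........::::---:::::::::......-********+====+************************
246 245 *=. .. .:........:::::::::::::.... .-+*************************************
247 245 ***:.. ......:........:::::::.....  .::=+**********************************
248 245 **+..  ......:.........:..::.....      .=**********************************
249 245 #*:..  ..........................      .=**********************************
```

The side and scene pixels agree with prediction. The lens strip sits at side columns 290–295 (predicted 292). In the scene view the lens blob is centred near (287,210), predicted (286,209), and the ring disc near (273,234), as expected for its back face. Handing in.

```bash
python3 -c "
from bench import order
print(order.job_done())"
```

```text
the job is handed in; nothing more can be done
None
```

The job is handed in with the switch on and the curved probe held steady about 10 cm before the camera, tilted about 11° nose-up to match it; the ring light's glow itself never showed in the images, so "on" is judged from the lever's position, and I viewed 12 pictures, over the limit of 10.

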